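# Lock the ring fixture, then hold the sprung probe square on the marked spot

### The job

Turn the lever pin of the fixture's lock ring counter-clockwise to its stop, so that the lever's arm lies between the two white lines of the locked mark, and only then lift the spring-loaded probe out of its stand. Gently press its tip inside the ring marked on the workpiece's sloping face, probe square to that face and plunger pushed about half-way in, and finish while still holding it there; do not knock the other things on the bench away.

Things in the scene. Friction and masses are not known exactly. Their poses are not given: they have to be found in the camera images.
- fixture: ring fixture, fixed to the bench: a round dark steel flange 120 mm across and 18 mm high carrying the lock ring and, inside it, the workpiece. Origin at the centre of its underside on the bench, z up; the lock ring turns about this z axis
- pin_top (a point): top centre of the lock ring's lever pin, moves with the ring: upright round steel pin 12 mm thick, 63 mm from the fixture's z axis, free from 32.5 to 70.5 mm above the bench, on a flat radial arm (12 mm wide, top 32.5 mm above the bench) of the knurled lock ring (92 mm across, 18.5 to 34.5 mm above the bench)
- lock_ring (a joint): lock ring's angle about the fixture's z axis, rad: 0 unlocked, grows counter-clockwise from above, locked at its stop at 1.1, where the arm lies midway between the two white lines on the flange. The pin's azimuth from the fixture's +x is 1.745 + this. Friction 0.12 N m (2 N at the pin); stays where it is left
- workpiece: aluminium workpiece seated in the fixture (does not move): a square boss 44x44 mm whose top is one sloping flat face. Origin on the fixture's axis, 18 mm above the bench; the face falls towards the workpiece's -x, tilted 0.35 rad (20 degrees) from level, from 72 mm (high edge) to 56 mm (low edge) above the bench
- spot (a point): the marked spot: centre of the black ring (16 mm across, with a small centre dot) on the middle of the sloping face, 64 mm above the bench. Its z axis points squarely out of the face
- stand: grey block 70x70x50 mm fixed to the bench, with one upright through hole 21 mm across in the middle of its top, in which the probe stands. Origin at the centre of its underside
- probe: spring-loaded probe, 0.1-0.2 kg, loose, upright in the stand. Own z = its axis from tip to tail; from the origin (tip when the plunger is out): steel plunger 7 mm thick, round end, 0-16 mm; nose 18 mm thick 16-40 mm; square black grip 28x28 mm (sides along own x, y) 40-92 mm; tail button to 97 mm. The grip's shoulder rests on the stand's top; lift 40 mm to clear it
- probe_tip (a point): rounded end of the probe's plunger, moves with the plunger
- plunger (a joint): how far the plunger is pushed into the nose, m: 0 fully out, 0.012 fully in. The spring gives 1.5 N at 0, 4.5 N half-way at 0.006, 7.5 N at 0.012
- brass_bar: bystander: brass square bar 16x70x16 mm, origin at the centre of its underside
- edge_finder: bystander: slim steel edge finder 10x80x10 mm, origin at the centre of its underside
- paste_tin: bystander: flat round tin, 66 mm across, 26 mm high, origin at the centre of its underside
- dial_gauge: bystander: round dial gauge lying on its back, 101x58x23 mm, origin at the centre of its underside
- tape_roll: bystander: roll of black tape, 62 mm across, 19 mm high, origin at the centre of its underside
- marker: bystander: marker pen 17x135x16 mm, origin at the centre of its underside
Mind the look-alikes: they are no part of the job. There is more than one size of the probe; the job needs the middle-sized.

How it is judged:
By the outcome, as a careful person would: the job done as asked, in the order asked, and still so for the second after the job is handed in, while the arm keeps its last pose, push and grip.
It also fails if it takes over 48 s, if anything falls off the work surface, if the arm or the gripper's body presses on something with over 40 N, if the wrist force passes 120 N, or if a joint passes its speed limit or range.

### The arm

A 6-joint arm with a two-finger parallel gripper is mounted at the origin on a cart in front of the work surface, level with it; the furniture and walls round the work are solid. World frame = base frame: x ahead of the robot, y to its left, z up, the work surface at z = 0. Lengths are in m, angles in rad, forces in N, time in s.
With the tool pointing down it reaches from about 0.3 to 0.875 m from the base axis. Payload 6.4 kg.
Tool frame: the origin (TCP) lies at the very end of the fingers, on their centre line; the grasp point (between the pads) lies 19 mm behind it; z points along the fingers, y is the line along which they close (so a half turn about z gives the same grasp; the last joint's range is limited). The gripper opens to 85 mm and grips with 20 to 120 N. Pads are 22 mm wide; open, the fingers measure 114 mm over their backs; the gripper's body (76 mm by 85 mm) begins 54 mm behind the grasp point. The pads swing forward as they close: fully open they stand 13 mm farther back than shut.
Start: joints at [-1.538, 0.181, 1.607, -0, 1.354, -0.206], TCP at [0.136, -0.559, 0.231] pointing down, gripper open.
Joint ranges: [-2.99, 2.99], [-0.89, 2.07], [0.3, 2.58], [-1.14, 4.28], [0, 2.63], [-3.12, 3.12]. Speed limits (rad/s): [2.57, 2.57, 3.01, 3.14, 3.14, 3.14].

### API

Orientations are given as a rotation vector (axis times angle).
In Python, from station import manip gives the robot as it stands. Calls block until the motion is done:
- manip.reach(position, orientation): joint-space move of the TCP to a pose.
- manip.move_straight(position, frame=None, max_speed=0.15): straight line of the TCP; frame=None keeps the orientation; max_speed is the mean speed in m/s.
- manip.goto_joints(angles): joint-space move.
- manip.grip(opening): finger opening in m; the grip force is fixed at half the most; returns when the fingers have stopped.
- manip.dwell(seconds).
- manip.inverse_kinematics(position, orientation): joint angles nearest the present ones, or None.
- manip.observe(): the state.
- manip.capture(name): name is "scene" or "top" or "wrist"; returns (picture, depth): 384x512x3 uint8, red, green, blue; 384x512 float32, m along the optical axis (not along the pixel's ray), 0 where there is no reading.
- manip.camera_info(name): a dict with "camera_matrix" (3x3 intrinsics, pixels), "cam_to_world" (4x4, takes a point from camera to world coordinates). Camera axes: x right, y up, looking along -z (the intrinsics and any distortion apply to the point x, -y, -z); pixel columns grow to the right and rows downward; lengths in m; the calibration is good to about 2 mm. The wrist camera is an equidistant fisheye: a pixel r from the principal point sees the ray r / f radians off the axis. A picture is of the moment at which its call begins: read the wrist's pose just before it. camera_info takes no time and is no camera call; for the wrist camera it gives the pose at the moment of the call.
A pose or a line that the arm cannot do raises manip.MotionError and nothing moves.
- manip.close_job(): hands the job in; it is judged then, once.
The state is a dict: "time_s": time; "joint_pos": joint angles; "qvel": joint speeds; "joint_torque": joint torques, N m; "tcp_pos": TCP position; "orientation": TCP orientation; "force": force on the tool from outside, world axes, zero at the start; "moment": the same for the moment, N m; "gripper_width": finger opening in m; "grip_force": force on a finger pad.
Only numpy, scipy, OpenCV 4.12 (cv2) and the standard library are available. Lean on these libraries where they do the work, as an engineer would, in place of code of your own. Each camera call takes 0.05 s, during which the arm holds its last target. There are 200 camera calls.

## Working session

There is one attempt and no reset: what is moved stays moved. The work goes in short steps, each a Python script; the robot and the scene stay as the last script left them, time stands still between calls to the robot, and variables do not carry over. Pictures are saved under pics/ and viewed, at most 10 in all, crops included, and the job is handed in when it is done.

```bash
mkdir -p pics; ls
cat > h.py <<'E'
import numpy as np, cv2
from station import manip
from scipy.spatial.transform import Rotation as R
def save(n,p): cv2.imwrite('pics/'+n+'.png',p[:,:,::-1])
def px2w(name,u,v,d,info=None):
    i=info or manip.camera_info(name);K=np.array(i['camera_matrix']);T=np.array(i['cam_to_world'])
    x=(u-K[0,2])/K[0,0]*d;y=(v-K[1,2])/K[1,1]*d
    return (T@np.array([x,-y,-d,1]))[:3]
E
python3 - <<'E'
from h import *
for n in('top','scene'):
    p,d=manip.capture(n);np.savez(n+'.npz',p=p,d=d);save(n+'0',p);i=manip.camera_info(n);print(n,i)
a=cv2.imread('pics/top0.png');cv2.imwrite('pics/top0b.png',cv2.resize(a,(800,600),interpolation=cv2.INTER_CUBIC))
a=cv2.imread('pics/scene0.png');cv2.imwrite('pics/scene0b.png',cv2.resize(a,(800,600),interpolation=cv2.INTER_CUBIC))
E
```

```text
pics
top {'camera_matrix': array([[480.79722207,   0.        , 261.86830837],
       [  0.        , 480.79722207, 185.6484445 ],
       [  0.        ,   0.        ,   1.        ]]), 'cam_to_world': array([[ 0.00647061,  0.99852203, -0.05396199,  0.42161133],
       [-0.99994188,  0.00692628,  0.00826161,  0.02050726],
       [ 0.00862315,  0.05390539,  0.99850881,  1.6440198 ],
       [ 0.        ,  0.        ,  0.        ,  1.        ]])}
scene {'camera_matrix': array([[497.53157997,   0.        , 265.80940998],
       [  0.        , 497.53157997, 184.94124758],
       [  0.        ,   0.        ,   1.        ]]), 'cam_to_world': array([[-0.84229687,  0.40632416, -0.3541704 ,  0.03715089],
       [-0.53901129, -0.63289571,  0.5557966 ,  0.75738336],
       [ 0.00168066,  0.65904757,  0.75209938,  1.09245652],
       [ 0.        ,  0.        ,  0.        ,  1.        ]])}
```

View pics/top0b.png

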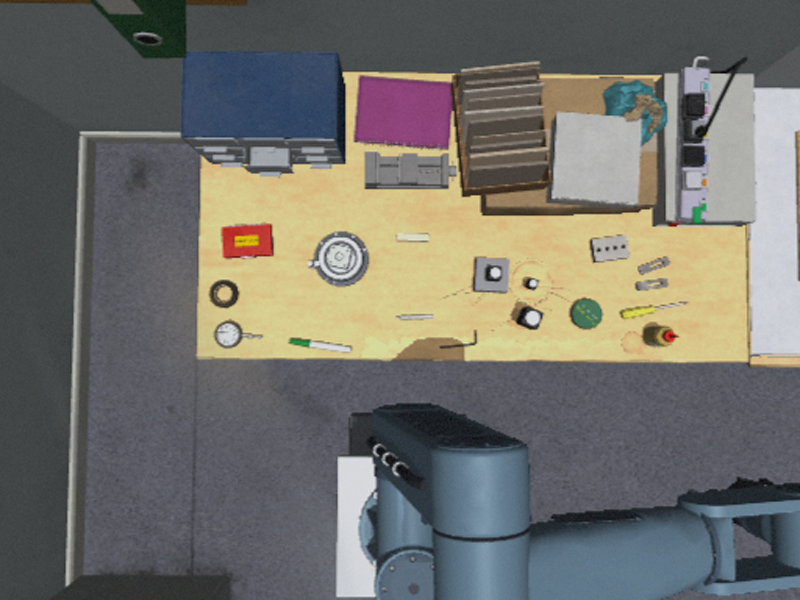

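View pics/scene0b.png

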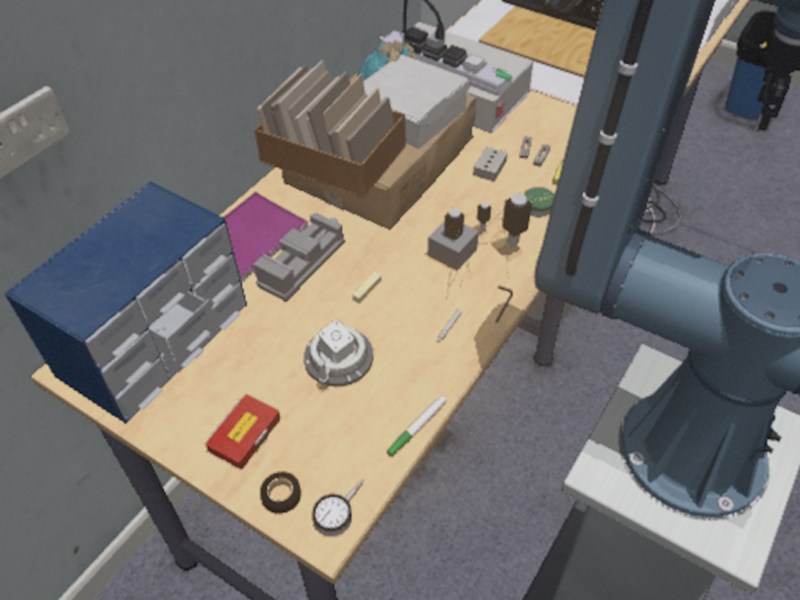

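Top picture (800 px wide): the fixture is at (342,258) with its lever on the left at (312,264). Three probes could be mistaken for each other: one in the grey stand (493,271), a small one (531,283) and a large one (529,316). By the description I choose the middle-sized one in the stand. I'll compute rough positions and check a close crop.

Run:
```python
from h import *
t=np.load('top.npz');s=np.load('scene.npz')
def cloud(n,d):
    i=manip.camera_info(n);K=i['camera_matrix'];T=i['cam_to_world']
    v,u=np.mgrid[:384,:512];P=np.stack([(u-K[0,2])/K[0,0]*d,-(v-K[1,2])/K[1,1]*d,-d,np.ones_like(d)],-1)
    return (P@T.T)[...,:3]
for n,z in(('top',t),('scene',s)):
    C=cloud(n,z['d']);np.save(n+'C.npy',C)
    for nm,(u,v) in (dict(fix=(342,258),pin=(312,264),probe=(493,271),small=(531,283),big=(529,316)) if n=='top' else dict(spot=(337,337),pin=(322,370),probe=(455,216),small=(484,208),big=(517,202))).items():
        print(n,nm,C[int(v/1.5625),int(u/1.5625)].round(3))
    print('desk z',np.median(C[...,2][abs(C[...,2])<.02]))
C=np.load('topC.npy')
def box(c,r,lo,hi):
    m=(np.hypot(C[...,0]-c[0],C[...,1]-c[1])<r)&(C[...,2]>lo)&(C[...,2]<hi);q=C[m];return len(q),q.min(0).round(3),q.max(0).round(3),q.mean(0).round(3)
f=C[165,219]; p=C[173,315]
print('flange',box(f,.09,.008,.1)); print('stand',box(p,.06,.03,.06)); print('probe',box(p,.06,.08,.2))
a=cv2.resize(t['p'][140:190,190:240],(500,500),interpolation=cv2.INTER_CUBIC)
b=cv2.resize(s['p'][110:170,265:345],(400,300),interpolation=cv2.INTER_CUBIC)
o=np.zeros((500,800,3),np.uint8);o[:,:500]=a;o[:300,500:]=b[:,50:350];save('crop1',o)
```

```text
top fix [0.574 0.152 0.064]
top pin [0.563 0.214 0.067]
top probe [ 0.547 -0.163  0.107]
top small [ 0.524 -0.246  0.071]
top big [ 0.454 -0.233  0.126]
desk z -7.81155337964412e-05
scene spot [0.576 0.157 0.065]
scene pin [0.56  0.219 0.057]
scene probe [ 0.537 -0.161  0.107]
scene small [ 0.522 -0.245  0.068]
scene big [ 0.448 -0.225  0.136]
desk z 0.0018168312469076797
flange (940, array([0.494, 0.072, 0.008]), array([0.662, 0.239, 0.077]), array([0.576, 0.158, 0.031]))
stand (366, array([ 0.508, -0.203,  0.03 ]), array([ 0.579, -0.13 ,  0.06 ]), array([ 0.542, -0.165,  0.049]))
probe (84, array([ 0.529, -0.18 ,  0.082]), array([ 0.558, -0.152,  0.115]), array([ 0.543, -0.165,  0.102]))
```

View pics/crop1.png

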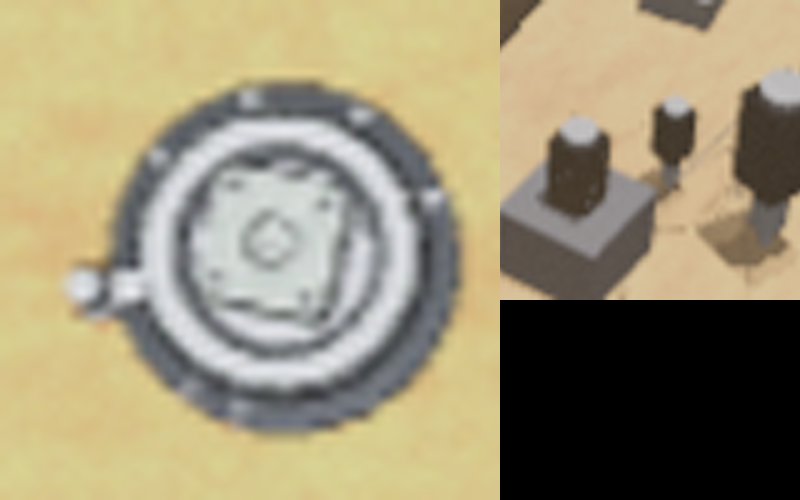

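The crop confirms the middle-sized probe standing in the block; the small and large ones stand loose to its right. The spot is at crop (270,240), the lever pin at (85,285) and the white flange marks at roughly (195,390) and (238,408). Next are close wrist looks.

Run:
```python
from h import *
o=manip.observe();print(o['orientation'],R.from_rotvec(o['orientation']).as_matrix().round(2).tolist(),o['time_s'])
def look(n,pos,yaw):
    rv=(R.from_euler('z',yaw)*R.from_euler('x',np.pi)).as_rotvec()
    manip.reach(pos,rv);manip.dwell(.2)
    i=manip.camera_info('wrist');p,d=manip.capture('wrist');np.savez(n,p=p,d=d,K=i['camera_matrix'],T=i['cam_to_world'])
    save(n,cv2.resize(p,(800,600)));o=manip.observe();print(n,o['time_s'],o['joint_pos'].round(2) if hasattr(o['joint_pos'],'round') else o['joint_pos'],i['cam_to_world'].round(3).tolist())
    print(i)
look('w_stand',[.50,-.165,.30],0)
look('w_fix',[.53,.157,.26],0)
```

```text
[-3.11760337e+00 -3.74088339e-01 -1.95830788e-04] [[0.97, 0.24, -0.0], [0.24, -0.97, 0.0], [0.0, -0.0, -1.0]] 0.1
w_stand 2.3 [-0.55  0.02  1.64 -0.    1.48  1.03] [[-0.001, 0.961, 0.278, 0.569], [-1.0, -0.001, 0.001, -0.166], [0.001, -0.278, 0.961, 0.442], [0.0, 0.0, 0.0, 1.0]]
{'camera_matrix': array([[297.31863964,   0.        , 254.95948352],
       [  0.        , 297.31863964, 195.03612487],
       [  0.        ,   0.        ,   1.        ]]), 'cam_to_world': array([[-8.51474257e-04,  9.60697485e-01,  2.77596140e-01,
         5.69422078e-01],
       [-9.99999285e-01, -1.05105971e-03,  5.70169207e-04,
        -1.65639690e-01],
       [ 8.39530241e-04, -2.77595456e-01,  9.60697693e-01,
         4.42064994e-01],
       [ 0.00000000e+00,  0.00000000e+00,  0.00000000e+00,
         1.00000000e+00]])}
w_fix 3.7833 [ 0.07  0.11  1.63 -0.    1.4   1.64] [[-0.002, 0.961, 0.277, 0.6], [-1.0, -0.002, 0.001, 0.156], [0.001, -0.277, 0.961, 0.402], [0.0, 0.0, 0.0, 1.0]]
{'camera_matrix': array([[297.31863964,   0.        , 254.95948352],
       [  0.        , 297.31863964, 195.03612487],
       [  0.        ,   0.        ,   1.        ]]), 'cam_to_world': array([[-1.60696760e-03,  9.60878970e-01,  2.76963936e-01,
         5.99978516e-01],
       [-9.99998151e-01, -1.83652985e-03,  5.69454231e-04,
         1.55818594e-01],
       [ 1.05582913e-03, -2.76962509e-01,  9.60880145e-01,
         4.02476020e-01],
       [ 0.00000000e+00,  0.00000000e+00,  0.00000000e+00,
         1.00000000e+00]])}
```

```bash
cat >> h.py <<'E'
def proj(X,K,T):
    c=(X-T[:3,3])@T[:3,:3]; x,y,z=c[...,0],-c[...,1],-c[...,2]
    r=np.hypot(x,y);th=np.arctan2(r,z);k=np.where(r>0,th/np.maximum(r,1e-9),1/z)
    return K[0,0]*k*x+K[0,2],K[1,1]*k*y+K[1,2]
def wcloud(d,K,T):
    v,u=np.mgrid[:384,:512];x=(u-K[0,2])/K[0,0];y=(v-K[1,2])/K[1,1];th=np.hypot(x,y);s=np.tan(th)/np.maximum(th,1e-9)
    P=np.stack([x*s*d,-y*s*d,-d,np.ones_like(d)],-1);return (P@T.T)[...,:3]
def ortho(w,c,half,z,n=400):  # image up=+x, left=+y ; z scalar or fn
    r,q=np.mgrid[:n,:n];X=c[0]+half-(r+.5)*2*half/n;Y=c[1]+half-(q+.5)*2*half/n
    Z=z(X,Y) if callable(z) else np.full_like(X,z)
    u,v=proj(np.stack([X,Y,Z],-1),w['K'],w['T'])
    return cv2.remap(w['p'],u.astype(np.float32),v.astype(np.float32),cv2.INTER_CUBIC)
E
python3 - <<'E'
from h import *
w=np.load('w_fix.npz');C=wcloud(w['d'],w['K'],w['T']).reshape(-1,3)
print('desk',np.median(C[abs(C[:,2])<.012,2]))
c=np.array([.576,.157])
r=np.hypot(*(C[:,:2]-c).T)
q=C[(r<.018)&(C[:,2]>.045)];A=np.c_[q[:,:2]-c,np.ones(len(q))];s=np.linalg.lstsq(A,q[:,2],rcond=None)[0]
print('plane',s,len(q),'tilt',np.arctan(np.hypot(*s[:2])),'uphill az',np.degrees(np.arctan2(s[1],s[0])),'resid',np.std(q[:,2]-A@s))
# flange circle fit (outer, points 12-24mm high)
b=C[(r<.075)&(C[:,2]>.012)&(C[:,2]<.024)];(x,y),rad=cv2.minEnclosingCircle(b[:,:2].astype(np.float32));print('flange',x,y,rad,np.median(b[:,2]))
pn=C[(r>.05)&(r<.08)&(C[:,2]>.06)];print('pin',len(pn),pn.mean(0),pn.max(0))
a=ortho(w,c,.08,.018);b2=ortho(w,c,.08,.0675)
ws=np.load('w_stand.npz');D=wcloud(ws['d'],ws['K'],ws['T']).reshape(-1,3);c2=np.array([.543,-.165])
r2=np.hypot(*(D[:,:2]-c2).T)
for lo,hi,R2 in((.045,.055,.055),(.085,.11,.04)):
    g=D[(r2<R2)&(D[:,2]>lo)&(D[:,2]<hi)];print('st',len(g),cv2.minAreaRect((g[:,:2]*1000).astype(np.float32)),np.median(g[:,2]))
e=ortho(ws,c2,.06,.102,200);f=ortho(ws,c2,.06,.05,200)
out=np.zeros((600,800,3),np.uint8);out[:400,:400]=a;out[:400,400:]=b2;out[400:,:200]=e;out[400:,200:400]=f;out[400:,400:]=cv2.resize(w['p'],(400,200));save('orth1',out)
E
```

```text
desk -0.000495046071361499
plane [ 0.36138301 -0.08155298  0.06296576] 758 tilt 0.3547939109109224 uphill az -12.716867310081135 resid 0.0007429959740225078
flange 0.5771332383155823 0.15642213821411133 0.05977848917245865 0.016775177704635685
pin 19295 [0.5373164  0.157129   0.33050325] [0.56812301 0.22930326 0.36772218]
st 2215 ((542.8148193359375, -169.23683166503906), (70.26808166503906, 71.00875854492188), 86.79767608642578) 0.04966778041085501
st 573 ((542.9671630859375, -169.18310546875), (27.302066802978516, 28.304241180419922), 83.85298919677734) 0.10228456983716439
```

View pics/orth1.png

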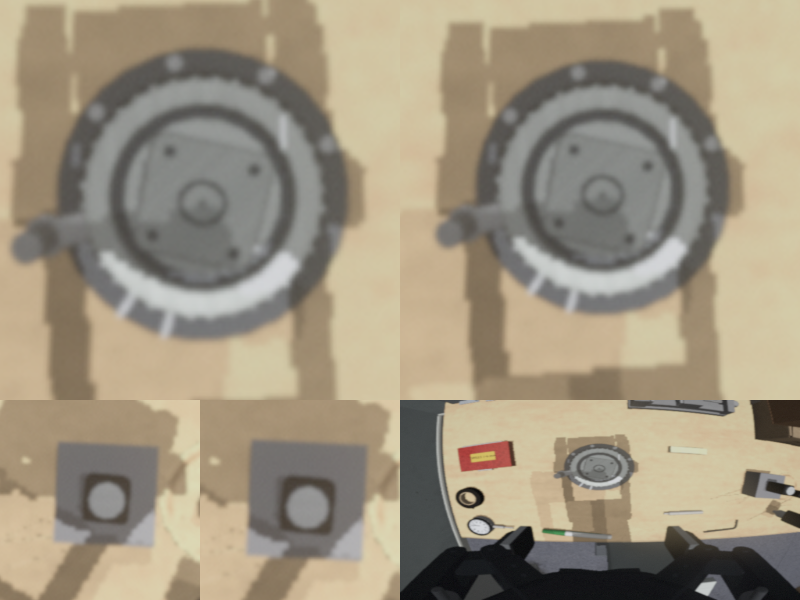

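The flange centre and spot are near (0.578,0.156), the pin is at az ≈104° and the white lines at az ≈145° and 164°, so the stop is at ≈155°. The stand probe is at (0.543,-0.169), turned about -5°. Next I straddle the pin and sweep it round.

```bash
cat >> h.py <<'E'
C0=np.array([.578,.156])
def down(yaw): return R.from_euler('z',yaw)*R.from_euler('x',np.pi)
def arc(phi,z,r=.063): return [C0[0]+r*np.cos(phi),C0[1]+r*np.sin(phi),z], down(phi).as_rotvec()
E
python3 - <<'E'
from h import *
# feasibility of everything
w=np.load('w_fix.npz')
for deg in (104,130,155,160):
    print(deg,manip.inverse_kinematics(*arc(np.radians(deg),.043)))
up=np.radians(-12.7);n=np.array([-np.sin(.35)*np.cos(up),-np.sin(.35)*np.sin(up),np.cos(.35)])
sp=np.array([*C0,.064])
tilt=R.align_vectors([n],[[0,0,1]])[0]
for y in (-5,85,-95):
    print(y,'grasp',manip.inverse_kinematics([.543,-.169,.059],down(np.radians(y)).as_rotvec()))
for y in range(-180,180,30):
    q=manip.inverse_kinematics(sp+n*.049,(tilt*down(np.radians(y))).as_rotvec());print(y,None if q is None else np.round(q,2))
E
```

```text
104 [ 0.17167342  0.46913524  1.653041    0.          1.01941642 -0.07267267]
130 [ 1.56834087e-01  4.18082995e-01  1.72876097e+00 -4.44089210e-16
  9.94748685e-01 -5.41297614e-01]
155 [ 1.22138989e-01  3.76195269e-01  1.78925168e+00 -4.44089210e-16
  9.76145708e-01 -1.01232503e+00]
160 [ 0.11321526  0.36952405  1.79874177  0.          0.97332683 -1.10851521]
-5 grasp [-0.51038387  0.3807856   1.74127966  0.          1.01952739  1.14767892]
85 grasp [-0.51038387  0.3807856   1.74127966  0.          1.01952739 -0.42311741]
-95 grasp [-5.10383869e-01  3.80785600e-01  1.74127966e+00 -4.44089210e-16
  1.01952739e+00  2.71847525e+00]
-180 [ 0.14  0.18  1.93 -0.19  0.72 -1.31]
-150 [ 0.14  0.18  1.93 -0.19  0.72 -1.83]
-120 [ 0.14  0.18  1.93 -0.19  0.72 -2.36]
-90 [ 0.14  0.18  1.93 -0.19  0.72 -2.88]
-60 [ 0.14  0.18  1.93 -0.19  0.72  2.88]
-30 [ 0.14  0.18  1.93 -0.19  0.72  2.36]
0 [ 0.14  0.18  1.93 -0.19  0.72  1.83]
30 [ 0.14  0.18  1.93 -0.19  0.72  1.31]
60 [ 0.14  0.18  1.93 -0.19  0.72  0.79]
90 [ 0.14  0.18  1.93 -0.19  0.72  0.26]
120 [ 0.14  0.18  1.93 -0.19  0.72 -0.26]
150 [ 0.14  0.18  1.93 -0.19  0.72 -0.78]
```

Run:
```python
from h import *
ph=np.radians(104)
manip.reach(*arc(ph,.10)); manip.grip(.040)
p,o=arc(ph,.043);manip.move_straight(p,None,.12)
manip.grip(.018)
s=manip.observe();f0=np.array(s['force']);print(s['time_s'],f0.round(1),s['gripper_width'],s['grip_force'])
deg=104
while deg<172:
    deg+= 6 if deg<148 else 2
    ph=np.radians(deg);p,o=arc(ph,.043);manip.move_straight(p,o,.1)
    s=manip.observe();f=np.array(s['force'])-f0;t=np.array([-np.sin(ph),np.cos(ph),0]);rr=np.array([np.cos(ph),np.sin(ph),0])
    print(deg,round(s['time_s'],2),'tan %.1f rad %.1f z %.1f'%(f@t,f@rr,f[2]))
    if f@t<-8: break
```

```text
6.775 [ 0.1  0.1 -0.4] 0.01801213690535956 0.0
110 7.03 tan 1.2 rad 0.1 z 0.2
116 7.29 tan -0.3 rad 0.4 z 0.1
122 7.55 tan -0.5 rad -0.0 z 0.2
128 7.81 tan -0.3 rad 0.0 z 0.9
134 8.07 tan 0.2 rad -0.0 z 0.4
140 8.32 tan 0.5 rad 0.4 z 0.3
146 8.58 tan -0.2 rad -0.5 z 0.4
152 8.84 tan 1.2 rad -0.4 z 0.4
154 9.09 tan -0.4 rad -0.8 z 0.7
156 9.34 tan -1.4 rad -0.1 z -0.1
158 9.59 tan -3.1 rad -0.8 z 0.7
160 9.84 tan -11.5 rad -2.0 z -4.8
```

Run:
```python
from h import *
manip.grip(.040)
p,o=arc(np.radians(160),.11);manip.move_straight(p,None,.2)
manip.reach([.53,.14,.26],down(np.radians(60)).as_rotvec());manip.dwell(.15)
i=manip.camera_info('wrist');p,d=manip.capture('wrist');K,T=i['camera_matrix'],i['cam_to_world'];np.savez('w_fix2',p=p,d=d,K=K,T=T);print(manip.observe()['time_s'])
w=np.load('w_fix2.npz');C=wcloud(d,K,T).reshape(-1,3);c=C0
r=np.hypot(*(C[:,:2]-c).T)
q=C[(r<.018)&(C[:,2]>.045)&(C[:,2]<.09)];A=np.c_[q[:,:2]-c,np.ones(len(q))];s=np.linalg.lstsq(A,q[:,2],rcond=None)[0]
print('plane',s,len(q),'tilt',np.arctan(np.hypot(*s[:2])),'uphill',np.degrees(np.arctan2(s[1],s[0])))
b=C[(r<.075)&(C[:,2]>.012)&(C[:,2]<.024)];print('flange',cv2.minEnclosingCircle(b[:,:2].astype(np.float32)))
up=np.radians(-12.7)
a=ortho(w,c,.08,.018);f=ortho(w,c,.03,lambda X,Y:.064+np.tan(.35)*((X-c[0])*np.cos(up)+(Y-c[1])*np.sin(up)))
w1=np.load('w_fix.npz');g=ortho(w1,c,.03,lambda X,Y:.064+np.tan(.35)*((X-c[0])*np.cos(up)+(Y-c[1])*np.sin(up)),200)
out=np.zeros((600,800,3),np.uint8);out[:400,:400]=a;out[:400,400:]=f;out[400:,400:600]=g;out[400:,:267]=cv2.resize(p,(267,200));save('orth2',out)
```

```text
12.35
plane [ 0.35070444 -0.08120634  0.06382442] 789 tilt 0.34554091990348745 uphill -13.037195351678818
flange ((0.5776822566986084, 0.15579918026924133), 0.059865355491638184)
```

View pics/orth2.png

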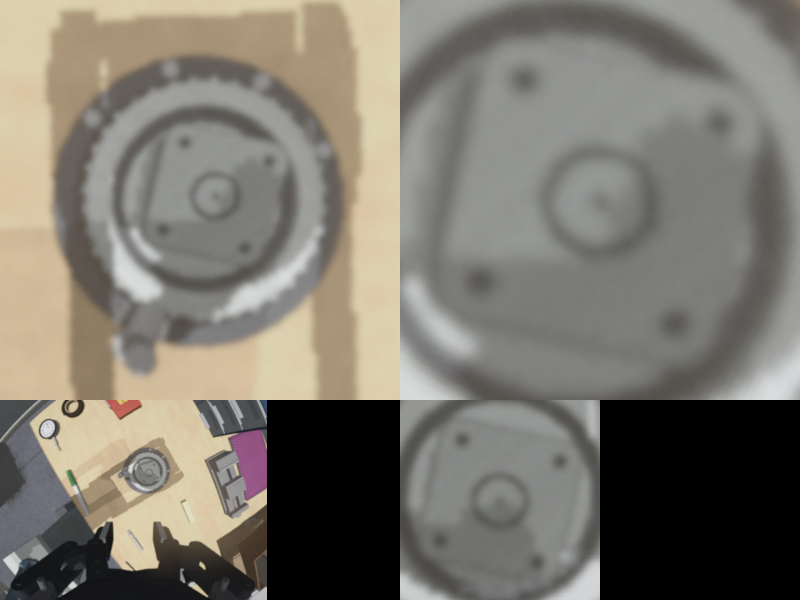

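The arm now lies at az ≈154°, midway on the white mark. The spot rectifies exactly to (0.578,0.156,0.064). Next I grasp and lift the probe.

```bash
cat >> h.py <<'E'
UP=np.radians(-12.9);N=np.array([-np.sin(.35)*np.cos(UP),-np.sin(.35)*np.sin(UP),np.cos(.35)])
SP=np.array([*C0,.064]);YAW=np.radians(85.5)
PO=(R.align_vectors([N],[[0,0,1]])[0]*down(YAW)).as_rotvec()
E
python3 - <<'E'
from h import *
manip.grip(.052)
manip.reach([.543,-.169,.15],down(YAW).as_rotvec())
manip.move_straight([.543,-.169,.059],None,.12)
manip.grip(.02)
s=manip.observe();print(s['time_s'],s['gripper_width'],s['grip_force'],s['force'],s['tcp_pos'])
manip.move_straight([.543,-.169,.20],None,.15)
s=manip.observe();print(s['time_s'],s['gripper_width'],s['grip_force'],s['force'])
manip.reach(SP+N*(.049+.025),PO);manip.dwell(.3)
s=manip.observe();print(s['time_s'],s['gripper_width'],s['grip_force'],s['force'],s['tcp_pos'])
i=manip.camera_info('wrist');p,d=manip.capture('wrist');K,T=i['camera_matrix'],i['cam_to_world'];np.savez('w3',p=p,d=d,K=K,T=T)
q,_=manip.capture('scene')
u,v=proj(SP[None],K,T);t,tv=proj((SP+N*.025)[None],K,T);print(u,v,t,tv)
out=np.zeros((500,800,3),np.uint8);out[:300,:400]=cv2.resize(p,(400,300))
x0=int(np.clip(u[0]-50,0,412));y0=int(np.clip(v[0]-50,0,284));out[:400,400:]=cv2.resize(p[y0:y0+100,x0:x0+100],(400,400),interpolation=cv2.INTER_CUBIC)
out[300:500,:400]=cv2.resize(q[175:255,165:325],(400,200),interpolation=cv2.INTER_CUBIC);save('pre',out);print(x0,y0)
E
```

```text
15.1083 0.027592771277717122 59.3830007314682 [ 0.16444571 -0.07761183  5.32645545] [ 0.54382121 -0.16947026  0.06021454]
16.2 0.027328329055749646 59.57304775714874 [-0.19936217  0.55923222 -2.52415337]
17.7833 0.026897289462960022 59.56838071346283 [-0.63014483 -0.25553181 -1.25407569] [0.55373807 0.1608599  0.13367801]
[255.31031762] [203.82686246] [255.35906255] [215.02025191]
205 153
```

View pics/pre.png

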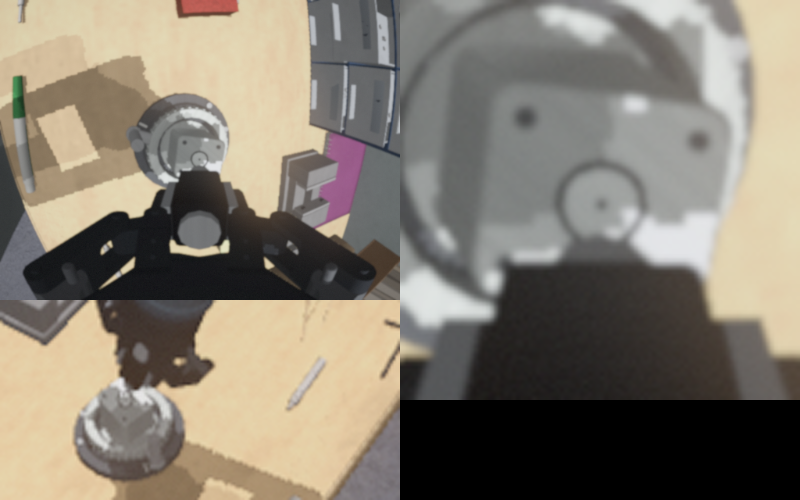

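The wrist view shows the probe held squarely by the pads. The spot appears at crop (602,204), exactly where I projected it, with the nose below it on the centre line. Next I press, monitoring the force.

Run:
```python
from h import *
f0=np.array(manip.observe()['force'])
g=.049
tgt=SP+N*(g+.006);manip.move_straight(tgt,PO,.05);manip.dwell(.2)
for k,off in enumerate([.006,.003,.001,-.001,-.002,-.003,-.004,-.005,-.006,-.007]):
    manip.move_straight(SP+N*(g+off),PO,.03);manip.dwell(.25)
    fs=[];ps=[]
    for _ in range(4):
        s=manip.observe();fs.append(s['force']);ps.append(s['tcp_pos']);manip.dwell(.03)
    f=np.mean(fs,0)-f0;h=(np.mean(ps,0)-SP)@N
    print(off,'f.n %.2f lat %s h %.4f t %.1f'%(f@N,(f-(f@N)*N).round(1),h,s['time_s']))
    if f@N>4.3: break
```

```text
0.006 f.n 0.11 lat [-0.8  0.8 -0.3] h 0.0550 t 19.2
0.003 f.n 0.20 lat [-0.8  0.6 -0.3] h 0.0520 t 19.9
0.001 f.n 0.16 lat [-0.8  1.  -0.4] h 0.0500 t 20.5
-0.001 f.n 3.05 lat [-1.1  0.7 -0.4] h 0.0481 t 21.1
-0.002 f.n 3.16 lat [-0.8  0.7 -0.3] h 0.0471 t 21.8
-0.003 f.n 3.67 lat [-0.3  0.8 -0.2] h 0.0460 t 22.4
-0.004 f.n 4.19 lat [-0.4  1.1 -0.2] h 0.0450 t 23.0
-0.005 f.n 4.07 lat [-0.1  0.9 -0.1] h 0.0440 t 23.6
-0.006 f.n 4.78 lat [-0.4  1.1 -0.2] h 0.0430 t 24.3
```

Run:
```python
from h import *
manip.move_straight(SP+N*.0440,PO,.03);manip.dwell(.3)
s=manip.observe();print(s['time_s'],s['tcp_pos'],s['force'],s['gripper_width'],(R.from_rotvec(s['orientation']).as_matrix()[:,2]@-N))
i=manip.camera_info('wrist');p,d=manip.capture('wrist');q,_=manip.capture('scene');tp,_=manip.capture('top')
u,v=proj(SP[None],i['camera_matrix'],i['cam_to_world']);x0=int(u[0]-50);y0=int(v[0]-60);print(x0,y0)
out=np.zeros((600,800,3),np.uint8);out[:400,:400]=cv2.resize(p[y0:y0+100,x0:x0+100],(400,400),interpolation=cv2.INTER_CUBIC)
out[:400,400:]=cv2.resize(q[185:245,185:245],(400,400),interpolation=cv2.INTER_CUBIC)
out[400:,:800]=cv2.resize(tp[130:230,120:420],(800,200));save('fin',out)
```

```text
24.8667 [0.56332918 0.15935145 0.10533755] [-0.78276736 -0.07234366  3.52977264] 0.027714259553108408 0.999999998697921
206 158
```

View pics/fin.png

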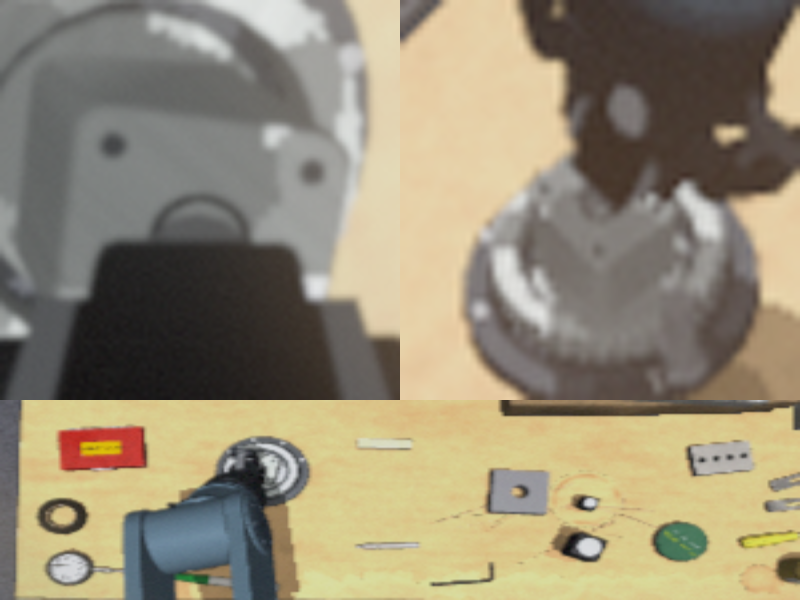

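The nose sits concentric with the ring, the stand is empty and the bystanders are undisturbed. I'll check the lever angle once more from the stored post-turn picture.

Run:
```python
from h import *
w=np.load('w_fix2.npz');c=C0+.055*np.array([np.cos(np.radians(155)),np.sin(np.radians(155))])
out=[]
for z,rr in((.018,None),(.0325,None),(.0705,None)):
    a=np.ascontiguousarray(ortho(w,c,.03,z,266));a=cv2.convertScaleAbs(a,alpha=1.5,beta=-20)
    for deg in(145.4,155,164.5):
        for r,col in((.062,(255,0,0)),(.07,(255,0,0))):
            P=C0+r*np.array([np.cos(np.radians(deg)),np.sin(np.radians(deg))]);k=266/.06
            cv2.circle(a,(int((c[1]+.03-P[1])*k),int((c[0]+.03-P[0])*k)),2,col,-1)
    out.append(a)
save('lev',np.hstack(out))
C=wcloud(w['d'],w['K'],w['T']).reshape(-1,3);r=np.hypot(*(C[:,:2]-C0).T);g=C[(r>.053)&(r<.075)&(C[:,2]>.05)&(C[:,2]<.08)]
m=np.median(g[:,:2],0)-C0;print(len(g),np.degrees(np.arctan2(m[1],m[0])),np.hypot(*m))
```

```text
111 154.4465381460082 0.06222295340427718
```

View pics/lev.png

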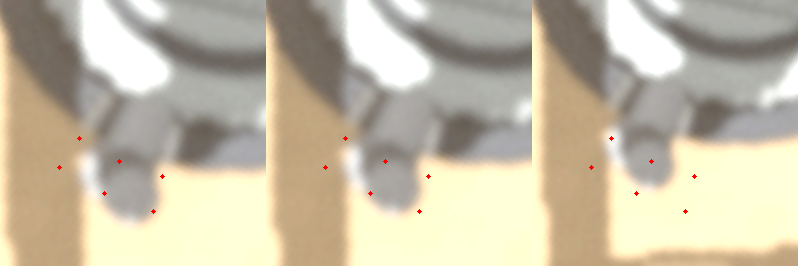

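The arm sits between both white lines, visible at (103,112) and (178,138) in the left panel. The pin is at 154.4° and the mark's middle at 155°, so I'm handing in.

Run:
```python
from h import *
print(manip.close_job())
```

```text
the job is handed in; nothing more can be done
None
```

The job is handed in: the lock ring is turned to its stop with the arm between the white lines, and the middle-sized probe is held square on the marked spot with its plunger about half-way in (estimated from force and height), at about 25 s of the 48 s allowed.

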